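# Peel the top part tray and show it to the scanner

### The arm

A 6-joint arm with a two-finger parallel gripper is mounted at the origin on the work surface. World frame = base frame: x ahead of the robot, y to its left, z up, the work surface at z = 0. Lengths are in m, angles in rad, forces in N, time in s.
With the tool pointing down it reaches from about 0.275 to 0.875 m from the base axis. Payload 12.5 kg.
Tool frame: the origin (TCP) lies at the very end of the fingers, on their centre line; the grasp point (between the pads) lies 19 mm behind it; x points along the fingers, y is the direction in which the jaws open and shut, and the axes are right-handed (so a half turn about x gives the same grasp; the last joint's range is limited). The gripper opens to 85 mm and grips with 20 to 120 N. Pads are 22 mm wide; open, the fingers measure 114 mm over their backs; the gripper's body (76 mm by 85 mm) begins 54 mm behind the grasp point. The pads swing forward as they close: fully open they stand 13 mm farther back than shut.
Start: joints at [-1.309, 0.351, 1.652, -0, 1.139, -0.085], TCP at [0.187, -0.517, 0.231] pointing down, gripper open.
Joint ranges: [-2.75, 2.75], [-0.79, 2.1], [0.01, 2.65], [-1.57, 4.71], [0.07, 3.14], [-2.87, 2.87]. Speed limits (rad/s): [2.22, 2.22, 2.79, 3.14, 3.14, 3.14].

### API

Orientations are given as a 3x3 rotation matrix whose columns are the frame's x, y, z axes.
In Python, from bench import manip gives the robot as it stands. Calls block until the motion is done:
- manip.move_ptp(position, orientation): joint-space move of the TCP to a pose.
- manip.move_l(position, attitude=None, max_speed=0.15): straight line of the TCP; attitude=None keeps the orientation; max_speed is the mean speed in m/s.
- manip.move_j(angles): joint-space move.
- manip.set_gripper(opening, effort=None): opening from 0.0 (shut) to 1.0 (fully open); effort is the grip in N (None keeps the last); returns when the fingers have stopped.
- manip.dwell(seconds).
- manip.inverse_kinematics(position, orientation): joint angles nearest the present ones, or None.
- manip.grab_frame(name): name is "scene" or "top"; returns (picture, depth): 420x560x3 uint8, red, green, blue; 420x560 float32, m along the optical axis (not along the pixel's ray), 0 where there is no reading.
- manip.get_calibration(name): a dict with "camera_matrix" (3x3 intrinsics, pixels), "R" (3x3) and "t" (3): a world point X has camera coordinates R X + t. Camera axes: x right, y down, z forward; pixel columns grow to the right and rows downward; lengths in m; the calibration is good to about 2 mm. A picture is of the moment at which its call begins. get_calibration takes no time and is no camera call.
A pose or a line that the arm cannot do raises manip.Unreachable and nothing moves.
- manip.sign_off(): hands the job in, once; it reports no verdict.
Trained networks look in the newest picture that a camera, given by its name, has taken for a name from the list of things; names that differ only in an ending like _2 or _b are one class to them, and where a whole thing is asked for, a point or a joint stands for the part that bears it (a point fixed in the world has none). Each returns a list of dicts, best first, with "confidence" (0 to 1); they miss things now and then, are a little off and sometimes report something else, mostly with a low value. They report only what shows in the picture. A call takes as long as a camera call. They do not tell look-alikes from the thing itself.
- manip.look_for(camera, name): "at" ([x, y, z] in m, in world coordinates, good to about 4 mm: the middle of the surface that is visible of it).
Readings, each from a call of its own:
- manip.current_time(): time.
- manip.current_qpos(): joint angles.
- manip.current_joint_vel(): joint speeds.
- manip.current_joint_torque(): joint torques, N m.
- manip.current_ee_pos(): TCP position.
- manip.current_tcp_rot(): TCP orientation.
- manip.current_force(): force on the tool from outside, world axes, zero at the start.
- manip.current_ft_torque(): the same for the moment, N m.
- manip.current_grip_width(): opening from 0.0 (shut) to 1.0 (fully open).
Only numpy, scipy, OpenCV 4.12 (cv2) and the standard library are available. Lean on these libraries where they do the work, as an engineer would, in place of code of your own. Each camera call takes 0.05 s, during which the arm holds its last target. There are 200 camera calls.

### The job

Get a part ready for scanning: raise the scan head by its orange bar to 60 degrees from closed and leave it there. Then peel the blue top tray off the sticky stack by its orange tab, lifting that corner well up first while the opposite corner still rests in the stack, so that the tray beneath stays put. Finish while still holding the tray in the gripper, still and roughly level, with its middle over the middle of the turntable and 15 to 20 cm above the bench; leave the ball gauge, the red case and the loose casting where they are.

Things in the scene. Friction and masses are not known exactly. Their poses are not given: they have to be found in the camera images.
- scan_head (a joint): Hinge angle of the grey scan head (rad): 0 lying closed on the white scanner console, 1.047 is the wanted 60 degrees, range 0 to 1.9; starts between 0 and 0.2. The hinge is stiff (0.7 N m of friction, 3 to 6 N at the bar): the head stays where it is left.
- scan_head_hinge (a point): Middle of the hinge line. y axis along it (level); head closed, -x points from hinge to bar and z up; turns with the head (positive about y raises the bar). Head: 165 mm from hinge to free edge, 190 wide, 20 thick, on a white console 170 x 200 mm, 56 tall, at the right of the bench, hinge on its side away from the turntable.
- scan_head_handle (a point): Middle of the orange round bar, 12 mm thick, 80 long, parallel to the hinge line and 216 mm from it (4 mm above it in the head's frame). Two rods 40 mm either side of the middle hold it off the head's free edge, with 40 mm free between. It can be pinched from above and turns between the fingers as the head rises. Frame as the hinge's.
- tray_tab (a point): Grip point in the upright orange tab on a corner of the blue tray: 8 mm thick, 30 long, running along the line from that corner to the opposite one (0.59 rad from the tray's x axis towards its y axis). The tab's top is 14 mm above this point, the tray's rim 24 mm below. It lies at x -88, y -59 mm from the tray's middle, 46 mm above its underside. Frame as the tray's.
- tray_center (a point): Middle of the blue top tray, 11 mm above its underside. x, y along its sides, z up. Rim 204 (x) by 144 mm (y), 22 mm above the underside; body below 180 x 120 mm, sitting 12 mm deep and 4 mm free all round in the grey tray. About 0.16 kg with the casting fixed in it (30 mm tall).
- tray_far (a point): Corner of the blue tray's rim opposite the tab, on the rim's upper face (tray frame x +102, y +72 mm, 22 mm above the underside). Frame parallel to the tray's.
- lower_tray_center (a point): Middle of the loose grey tray beneath (196 x 136 mm, rim 204 x 144, 22 tall, 0.5 kg with parts), 11 mm above its underside, which is 40 mm above the bench (the blue tray's: 50). Two hidden sprung pads on it grip the blue tray with about 6 N: pulled straight up, it is dragged along and tips; tipped about the far corner by 0.2 rad or so, the blue one comes away at 2 to 5 N.
- turntable_top (a point): Middle of the upper face of the black turntable disc (160 mm diameter, 16 mm tall, fixed), marked by a white dot.
- ref_ball: Bystander: white 38 mm ball on a steel stand, 87 mm tall, foot 60 mm diameter; origin under the foot's centre. Leave alone.
- gauge_case: Bystander: red flat case 60 x 160 x 26 mm, origin under its centre. Leave alone.
- casting: Bystander: loose round aluminium casting, flange 72 mm diameter, 34 mm tall, origin under its centre. Leave alone.
Not all that is in view belongs to the job. There is more than one size of the part that bears tray_tab; the job needs the larger.

How it is judged:
By the outcome, as a careful person would: the job done as asked, in the order asked, and still so for the second after the job is handed in, while the arm keeps its last pose, push and grip.
It also fails if it takes over 64 s, if anything falls off the work surface, if the arm or the gripper's body presses on something with over 40 N, if the wrist force passes 120 N, or if a joint passes its speed limit or range.

## Working session

There is one attempt and no reset: what is moved stays moved. The work goes in short steps, each a Python script; the robot and the scene stay as the last script left them, time stands still between calls to the robot, and variables do not carry over. Pictures are saved under pics/ and viewed, about 8 in all and at most 12, crops included, and the job is handed in when it is done.

```bash
mkdir -p pics; ls; python3 - <<'E'
from bench import manip as m
import cv2,numpy as np
for c in("scene","top"):
    p,d=m.grab_frame(c); cv2.imwrite(f"pics/{c}0.png",p[:,:,::-1]); np.save(f"pics/{c}d0.npy",d)
    K=m.get_calibration(c); print(c,K["camera_matrix"].round(1).tolist(),K["R"].round(3).tolist(),K["t"].round(3))
    for n in("scan_head_hinge","scan_head_handle","tray_tab","tray_center","tray_far","lower_tray_center","turntable_top","ref_ball","gauge_case","casting","scan_head"):
        try: print(n,[(np.round(r["at"],3).tolist(),round(r["confidence"],2)) for r in m.look_for(c,n)])
        except Exception as e: print(n,e)
print(m.current_time())
E
```

```text
pics
scene [[386.1, 0.0, 277.2], [0.0, 386.1, 209.4], [0.0, 0.0, 1.0]] [[0.219, 0.976, -0.007], [0.802, -0.184, -0.568], [-0.555, 0.119, -0.823]] [-0.189 -0.403  1.371]
scan_head_hinge [([0.538, -0.305, 0.102], 0.74)]
scan_head_handle [([0.535, -0.31, 0.103], 0.77)]
tray_tab [([0.564, 0.47, 0.01], 0.82), ([0.573, 0.244, 0.059], 0.67), ([0.665, 0.196, 0.057], 0.59)]
tray_center [([0.574, 0.25, 0.06], 0.83), ([0.566, 0.47, 0.008], 0.56)]
tray_far [([0.564, 0.47, 0.007], 0.68), ([0.571, 0.25, 0.06], 0.59)]
lower_tray_center [([0.667, 0.197, 0.06], 0.55), ([0.57, 0.249, 0.058], 0.36)]
turntable_top [([0.592, -0.004, 0.02], 0.86)]
ref_ball [([0.784, 0.062, 0.011], 0.92)]
gauge_case [([0.778, -0.143, 0.026], 0.75)]
casting [([0.431, 0.016, 0.015], 0.61)]
scan_head [([0.536, -0.302, 0.098], 0.94), ([0.572, 0.248, 0.055], 0.25)]
top [[466.2, 0.0, 279.6], [0.0, 466.2, 217.5], [0.0, 0.0, 1.0]] [[0.017, -1.0, 0.002], [-0.994, -0.017, -0.112], [0.112, 0.0, -0.994]] [0.071 0.576 1.182]
scan_head_hinge [([0.517, -0.303, 0.096], 0.93)]
scan_head_handle [([0.521, -0.305, 0.098], 0.58)]
tray_tab [([0.564, 0.473, 0.002], 0.95), ([0.573, 0.248, 0.05], 0.69)]
tray_center [([0.568, 0.47, 0.002], 0.73), ([0.566, 0.247, 0.052], 0.64)]
tray_far [([0.572, 0.248, 0.057], 0.9), ([0.77, -0.14, 0.024], 0.66)]
lower_tray_center []
turntable_top [([0.582, -0.005, 0.019], 0.96)]
ref_ball [([0.771, 0.064, 0.011], 0.58)]
gauge_case [([0.773, -0.138, 0.024], 0.84)]
casting [([0.419, 0.016, 0.01], 0.83)]
scan_head [([0.522, -0.304, 0.095], 0.74)]
1.2
```

View pics/scene0.png

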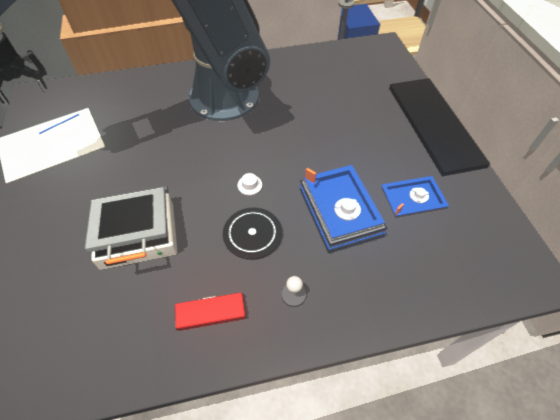

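View pics/top0.png

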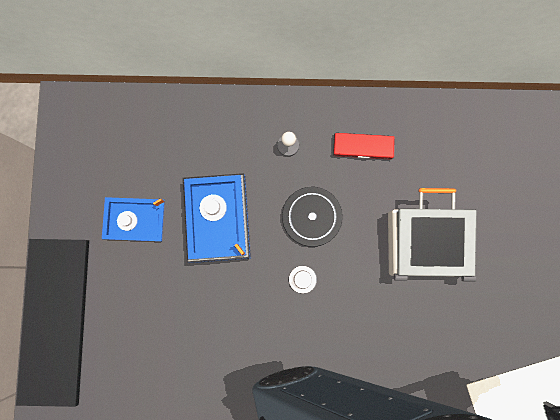

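The scene picture shows the scan head with its bar on the far side at (126,258) and the hinge nearer the robot. It also shows the stack with its tab at (311,175) and a smaller look-alike tray at (415,196). In the top picture the bar is at (437,190), the big tray's tab at (239,249), and the turntable dot at (312,216).

```bash
cat > h.py <<'E'
import cv2,numpy as np
from bench import manip as m
def cloud(c,p=None,d=None):
    if p is None: p,d=m.grab_frame(c)
    k=m.get_calibration(c);K=k["camera_matrix"]
    v,u=np.mgrid[:d.shape[0],:d.shape[1]]
    P=np.stack([(u-K[0,2])*d/K[0,0],(v-K[1,2])*d/K[1,1],d],-1)
    W=(P-k["t"])@k["R"]   # R^T(P-t)
    W[d==0]=np.nan
    return p,W
def hsv(p): return cv2.cvtColor(p,cv2.COLOR_RGB2HSV)
def orange(p):
    h=hsv(p); return (h[...,0]>=5)&(h[...,0]<20)&(h[...,1]>150)&(h[...,2]>110)
def blue(p):
    h=hsv(p); return (h[...,0]>=105)&(h[...,0]<130)&(h[...,1]>150)&(h[...,2]>80)
def box(W,lo,hi): return np.all((W>lo)&(W<hi),-1)
E
python3 - <<'E'
from h import *
np.set_printoptions(precision=4,suppress=True)
for c in("scene","top"):
    p=cv2.imread(f"pics/{c}0.png")[:,:,::-1].copy(); p,W=cloud(c,p,np.load(f"pics/{c}d0.npy"))
    print(c)
    bench=box(W,[.3,-.1,-.05],[.4,.3,.05]); print("bench z",np.nanmedian(W[bench][:,2]))
    o=orange(p)
    for n,lo,hi in(("bar",[.5,-.5,.03],[.8,-.15,.2]),("tab",[.4,.1,.05],[.7,.35,.2])):
        P=W[o&box(W,lo,hi)]; print(n,len(P),P.mean(0),P.min(0),P.max(0))
        if len(P)>3: 
            e=np.linalg.svd(P-P.mean(0))[2][0]; print("  axis",e)
    B=blue(p)&box(W,[.4,.1,.03],[.75,.37,.12]); P=W[B]
    R=P[P[:,2]>.064]; (cx,cy),s,a=cv2.minAreaRect(P[:,:2].astype(np.float32)); print("tray",len(P),cx,cy,s,a,"rim z",np.percentile(P[:,2],[5,50,95]))
    h=hsv(p); wh=(h[...,2]>170)&(h[...,1]<50)
    P=W[wh&box(W,[.5,-.09,.008],[.68,.09,.03])]; print("tt white",len(P),(P.min(0)+P.max(0))/2,np.median(P,0))
    g=box(W,[.4,-.5,.05],[.8,-.15,.15]); P=W[g&~o]; print("console",cv2.minAreaRect(P[:,:2].astype(np.float32)))
    # head top plane
    Q=P[(P[:,2]>.07)]; A=np.c_[Q[:,:2],np.ones(len(Q))]; 
    w=np.ones(len(Q),bool)
    for _ in range(6):
        s=np.linalg.lstsq(A[w],Q[w,2],rcond=None)[0]; w=abs(A@s-Q[:,2])<.004
    print("plane",s,w.sum(),cv2.minAreaRect(Q[w][:,:2].astype(np.float32)),Q[w].min(0),Q[w].max(0))
E
```

```text
scene
bench z -0.0016459403520220476
bar 140 [ 0.6457 -0.311   0.1046] [ 0.6043 -0.3799  0.0313] [ 0.6504 -0.2641  0.1112]
  axis [0.0631 0.9899 0.1268]
tab 58 [0.4921 0.1743 0.0977] [0.4811 0.1679 0.0804] [0.5033 0.183  0.1094]
  axis [-0.0357 -0.1043 -0.9939]
tray 2557 0.5771439075469971 0.23962092399597168 (0.21182067692279816, 0.15105032920837402) 5.2779340744018555 rim z [0.0493 0.0532 0.0722]
tt white 232 [ 0.5829 -0.0069  0.0144] [ 0.5873 -0.0078  0.015 ]
console ((0.5360080599784851, -0.30838119983673096), (0.22861096262931824, 0.19911731779575348), 0.32450637221336365)
plane [0.1334 0.0021 0.027 ] 3609 ((0.5405260324478149, -0.3083585500717163), (0.21320728957653046, 0.1899276077747345), 0.25488778948783875) [ 0.434  -0.4034  0.0807] [ 0.6472 -0.2132  0.1106]
top
bench z -4.118702232279533e-06
bar 137 [ 0.6414 -0.3061  0.1068] [ 0.6356 -0.3512  0.0996] [ 0.6476 -0.2613  0.1124]
  axis [-0.0172  0.9998  0.0092]
tab 17 [0.487  0.1759 0.1037] [0.4765 0.1676 0.0806] [0.5001 0.1873 0.1132]
  axis [-0.4848 -0.4646 -0.741 ]
tray 3905 0.5741490125656128 0.24382537603378296 (0.20968447625637054, 0.15623712539672852) 5.331989765167236 rim z [0.0498 0.0552 0.0745]
tt white 296 [ 0.5828 -0.0048  0.0161] [ 0.5807 -0.0047  0.0164]
console ((0.5327490568161011, -0.3064413070678711), (0.22654789686203003, 0.20199182629585266), 0.19558115303516388)
plane [0.1344 0.0005 0.0273] 4602 ((0.5370912551879883, -0.3058010935783386), (0.20749373733997345, 0.19010332226753235), 0.9287392497062683) [ 0.4319 -0.4011  0.0816] [ 0.6413 -0.2111  0.1119]
```

```bash
cat >> h.py <<'E'
def down(yaw,tilt=0):
    """tool x down, tool y at angle yaw; tilt about tool y"""
    y=np.array([np.cos(yaw),np.sin(yaw),0]);x=np.array([0,0,-1.]);R=np.c_[x,y,np.cross(x,y)]
    return cv2.Rodrigues(y*tilt)[0]@R
def pick(pos,yaws,tilt=0):
    for yw in yaws:
        q=m.inverse_kinematics(pos,down(yw,tilt)); print(round(yw,3),None if q is None else np.round(q,2))
def plane():
    out=[]
    for c in("scene","top"):
        p,W=cloud(c); Q=W[box(W,[.36,-.42,.066],[.68,-.19,.32])&~orange(p)]; Q=Q[~np.isnan(Q[:,0])]
        print(c,len(Q)); np.save(f"pics/head_{c}.npy",Q); cv2.imwrite(f"pics/last_{c}.png",p[:,:,::-1])
        B=W[orange(p)&box(W,[.4,-.42,.05],[.75,-.19,.4])]; print(" bar",len(B),np.nanmedian(B,0).round(4) if len(B) else "")
HX,HY,HZ=.429,-.308,.069
def bar(th): return np.array([HX+.216*np.cos(th)-.004*np.sin(th),HY,HZ+.216*np.sin(th)+.004*np.cos(th)])
E
python3 - <<'E'
from h import *
print(m.current_tcp_rot().round(2).tolist(),bar(.133))
b=bar(.133)
pick(b-[0,0,.019],[.01,.01+np.pi]); pick(bar(1.047)-[0,0,.019],[.01,.01+np.pi])
a=.683+np.pi/2
T=np.array([.491,.175,.077])
for P in(T,[.5,-.073,.191]): pick(P,[a,a-np.pi])
pick(T+[0,0,.07],[a],.35);pick(T+[0,0,.07],[a],-.35);
print(m.current_force())
E
```

```text
[[-0.0, 0.34, -0.94], [0.0, -0.94, -0.34], [-1.0, -0.0, -0.0]] [ 0.64256197 -0.308       0.10160805]
0.01 [-0.51  0.8   1.28 -0.    1.06 -0.52]
3.152 [-0.51  0.8   1.28 -0.    1.06  2.62]
0.01 [-0.6   0.46  1.46 -0.    1.22 -0.61]
3.152 [-0.6   0.46  1.46 -0.    1.22  2.53]
2.254 [ 0.25  0.52  1.85 -0.    0.78 -2.  ]
-0.888 [ 0.25  0.52  1.85 -0.    0.78  1.14]
2.254 [-0.24  0.32  1.81 -0.    1.02 -2.49]
-0.888 [-0.24  0.32  1.81 -0.    1.02  0.65]
2.254 [ 0.32  0.57  1.58 -0.13  1.32 -1.89]
2.254 [ 0.17  0.3   2.03  0.34  0.54 -2.35]
[ 0.86209907 -0.2598659  -0.34838009]
```

```bash
python3 - <<'E'
from h import *
O=down(.01); g=np.array([0,0,.019]); b=bar(.133)
m.set_gripper(.6,40)
m.move_ptp(b+[0,0,.1],O)
m.move_l(b-g,max_speed=.12)
print("F open",m.current_force().round(1))
m.set_gripper(0,50); print("w",m.current_grip_width()*85,m.current_force().round(1))
for th in np.linspace(.133,1.06,10)[1:]:
    m.move_l(bar(th)-g,max_speed=.12); print(round(th,2),m.current_force().round(1),round(m.current_grip_width()*85,1))
plane(); print(m.current_time(),m.current_ee_pos(),bar(1.047)-g)
E
```

```text
F open [ 0.5 -0.4  0.5]
w 10.26722262795307 [-1.7 -0.   1.2]
0.24 [-2.2  0.1  0.7] 10.2
0.34 [-0.2 -1.   2. ] 10.3
0.44 [ 2.9 -1.1  2.4] 10.4
0.55 [ 5.7 -2.1  5.4] 9.8
0.65 [ 7.6 -2.9  7.6] 10.3
0.75 [ 8.1 -2.   9. ] 10.3
0.85 [10.2 -0.4 13.4] 10.0
0.96 [11.1 -1.1 17. ] 9.9
1.06 [ 6.6 -1.9 17.4] 9.9
scene 2070
 bar 89 [ 0.537  -0.2856  0.262 ]
top 2356
 bar 118 [ 0.5326 -0.2827  0.2631]
8.15 [ 0.53319432 -0.3089244   0.24230221] [ 0.53357325 -0.308       0.23904083]
```

View pics/last_scene.png

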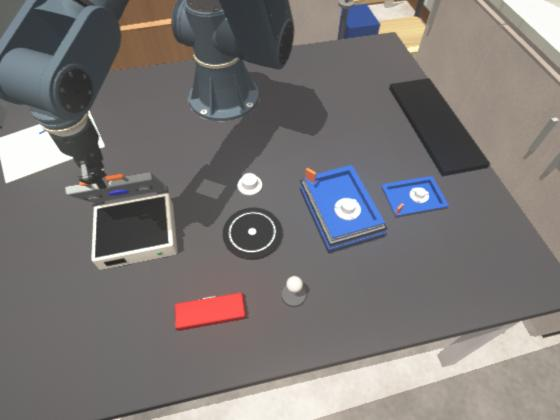

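The head is up, with the bar now at (115,180) in the scene picture. I'll release it and measure the angle unloaded.

```bash
python3 - <<'E'
from h import *
m.set_gripper(.6); m.move_l(bar(1.06)+[0,0,.09],max_speed=.2)
m.move_ptp([.5,-.05,.33],down(-.3))
plane(); print(m.current_time())
for c in("scene","top"):
    Q=np.load(f"pics/head_{c}.npy"); Q=Q[(Q[:,2]>.09)]
    best=None; rng=np.random.default_rng(0)
    for _ in range(500):
        s=Q[rng.choice(len(Q),3,False)]; n=np.cross(s[1]-s[0],s[2]-s[0]); L=np.linalg.norm(n)
        if L<1e-6: continue
        w=abs((Q-s[0])@(n/L))<.004
        if best is None or w.sum()>best.sum(): best=w
    P=Q[best]; n=np.linalg.svd(P-P.mean(0))[2][2]; n*=np.sign(n[2]) 
    print(c,len(Q),best.sum(),P.mean(0).round(3),n.round(3),"angle from closed",np.degrees(np.arctan2(-n[0],n[2])))
E
```

```text
scene 1871
 bar 101 [ 0.5385 -0.3022  0.2611]
top 2902
 bar 174 [ 0.5307 -0.3018  0.2627]
10.425
scene 1729 1120 [ 0.498 -0.306  0.177] [-0.88  -0.013  0.474] angle from closed 61.68337972786552
top 2822 2346 [ 0.471 -0.325  0.173] [-0.852 -0.013  0.523] angle from closed 58.472169092727256
```

Both sides of the head average about 60°. Next, the tray.

```bash
python3 - <<'E'
from h import *
E=[]
for c in("scene","top"):
    p,W=cloud(c); h=hsv(p); o=(h[...,0]>=3)&(h[...,0]<22)&(h[...,1]>120)&(h[...,2]>80)
    P=W[o&box(W,[.44,.13,.085],[.54,.22,.115])]; print(c,len(P),P.mean(0).round(4)); E.append(P.mean(0))
    Bm=W[blue(p)&box(W,[.4,.1,.06],[.75,.37,.08])]; (cx,cy),s,a=cv2.minAreaRect(Bm[:,:2].astype(np.float32)); print(" rim",cx,cy,s,a,np.median(Bm[:,2]))
T=np.array([*(np.mean(E,0)[:2]),.096]); print(T)
yaw=.683-np.pi/2; O=down(yaw); g=np.array([0,0,.019])
m.set_gripper(.55,20)
m.move_ptp(T+[0,0,.08],O); print("t",m.current_time())
p,_=m.grab_frame("top"); cv2.imwrite("pics/t1.png",cv2.resize(p[170:300,150:330,::-1],None,fx=4,fy=4))
E
```

```text
scene 75 [0.4919 0.175  0.1   ]
 rim 0.5719199180603027 0.24338984489440918 (0.2051202952861786, 0.14340712130069733) 5.236517429351807 0.07048480658687041
top 17 [0.4871 0.1765 0.1066]
 rim 0.5712693929672241 0.2459040880203247 (0.20399974286556244, 0.1444976031780243) 5.161186218261719 0.07188820508959416
[0.48950324 0.17578067 0.096     ]
t 11.8083
```

View pics/t1.png

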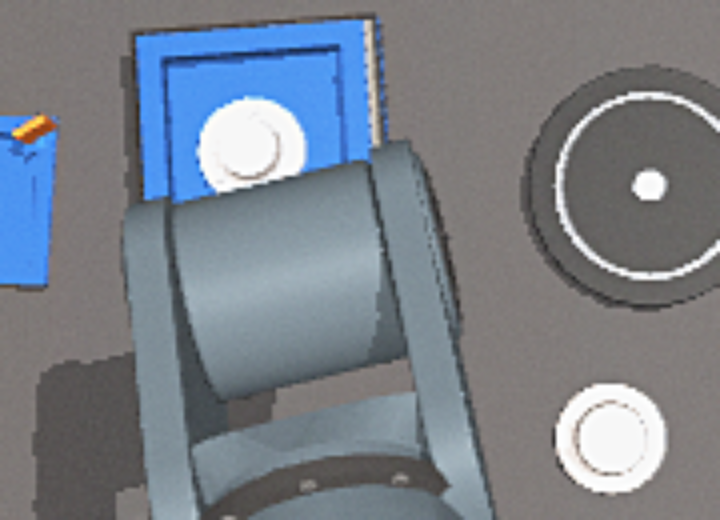

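The picture shows the gripper above the tab, covering it, with nothing in the way below. The rim fit (204 x 144 mm) agrees with the tab measurement to 2 mm, so I'll grasp and peel.

```bash
cat >> h.py <<'E'
YT=.0908; C=np.array([.5716,.2446,.061]); YAW=YT+.59-np.pi/2
def rz(a): return cv2.Rodrigues(np.array([0,0,a]))[0]
TAB=C+rz(YT)@np.array([-.088,-.059,.035]); FAR=C+rz(YT)@np.array([.102,.072,.011])
AX=np.array([np.cos(YAW),np.sin(YAW),0])
E
python3 - <<'E'
from h import *
g=np.array([0,0,.019]); print(TAB,FAR)
m.move_ptp(TAB+[0,0,.06],down(YAW))
m.move_l(TAB-g,max_speed=.1); print("F",m.current_force().round(1))
m.set_gripper(0,20); f=m.current_force(); print("w",m.current_grip_width()*85,f.round(1),"lat",f@AX)
m.set_gripper(0,90); f=m.current_force(); print("w",m.current_grip_width()*85,f.round(1),"lat",f@AX)
p0=m.current_ee_pos(); print(p0,TAB-g)
for ph in(.06,.12,.2,.28,.36):
    R=cv2.Rodrigues(-AX*ph)[0]
    m.move_l(FAR+R@(TAB-g-FAR),R@down(YAW),max_speed=.05); print(ph,m.current_force().round(1),m.current_ft_torque().round(2))
print(m.current_time())
for c in("scene","top"): p,_=m.grab_frame(c); cv2.imwrite(f"pics/peel_{c}.png",p[:,:,::-1])
print(m.look_for("scene","lower_tray_center"))
i=cv2.imread("pics/peel_scene.png")[120:270,250:470]; cv2.imwrite("pics/peel_c.png",cv2.resize(i,None,fx=3.6,fy=3.6))
E
```

```text
[0.48931236 0.17786362 0.096     ] [0.66665119 0.32555228 0.072     ]
F [ 0.1  0.5 -0.3]
w 7.464046912726753 [-1.1 -0.3  5. ] lat -0.42945315158468117
w 6.427126113016985 [-2.7 -0.8  8.8] lat -1.0822479021176
[0.48947605 0.17790297 0.07753208] [0.48931236 0.17786362 0.077     ]
0.06 [ 2.2 -0.3 -1.7] [ 0.12 -0.11 -0.14]
0.12 [ 0.3 -0.8 -1.6] [-0.08  0.01 -0.05]
0.2 [ 0.2 -1.3 -2. ] [ 0.01 -0.01 -0.01]
0.28 [-1.2  1.1 -1.8] [-0.06 -0.06  0.01]
0.36 [ 1.3  0.4 -2.9] [ 0.06 -0.05 -0.03]
16.0917
[{'at': [0.6021, 0.1879, 0.0511], 'confidence': 0.7}]
```

View pics/peel_c.png

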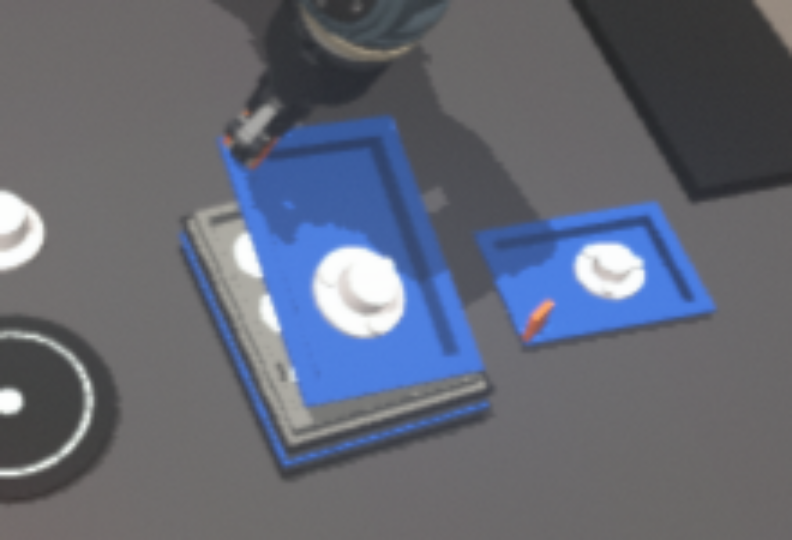

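The blue tray is tipped up at the tab (245,145). Its far corner (485,375) still rests in the stack, and the grey tray lies flat and undisturbed. Now I'll lift it and carry it over.

```bash
cat >> h.py <<'E'
def rimfit(guess):
    for c in("scene","top"):
        p,W=cloud(c); cv2.imwrite(f"pics/end_{c}.png",p[:,:,::-1])
        P=W[blue(p)&box(W,guess-[.16,.13,.03],guess+[.16,.13,.04])]
        s=None;w=P[:,2]>np.percentile(P[:,2],60) # rim = upper level
        A=np.c_[P[:,:2]-guess[:2],np.ones(len(P))]
        s=np.array([0,0,guess[2]+.011])
        best=w
        rng=np.random.default_rng(0);bn=0
        for _ in range(400):
            i=rng.choice(len(P),3,False)
            try: q=np.linalg.solve(A[i],P[i,2])
            except Exception: continue
            k=abs(A@q-P[:,2])<.004
            if k.sum()>bn and np.hypot(q[0],q[1])<.4: bn=k.sum();best=k
        q=np.linalg.lstsq(A[best],P[best,2],rcond=None)[0]
        r=cv2.minAreaRect(P[:,:2].astype(np.float32)); r2=cv2.minAreaRect(P[best][:,:2].astype(np.float32))
        print(c,len(P),bn,"slope x,y,z0",q.round(3),"all",np.round(r[0]+r[1]+(r[2],),3),"plane pts",np.round(r2[0]+r2[1]+(r2[2],),3))
E
python3 - <<'E'
from h import *
p=m.current_ee_pos(); m.move_l(p+[0,0,.03],max_speed=.05); print(m.current_force().round(1))
m.move_l(p+[0,0,.10],max_speed=.12)
G=np.array([.583,-.006,.175]); tab=G+rz(YT)@np.array([-.088,-.059,.035])
mid=C+[0,0,.12]+rz(YT)@np.array([-.088,-.059,.035])
m.move_l(mid-[0,0,.019],down(YAW),max_speed=.08)
m.move_l(tab-[0,0,.019],max_speed=.12); m.dwell(.5)
print(m.current_time(),m.current_force().round(1),m.current_grip_width()*85,m.current_ee_pos())
rimfit(G); plane()
a,b=cv2.imread("pics/end_scene.png"),cv2.imread("pics/end_top.png")
cv2.imwrite("pics/end.png",cv2.resize(np.hstack([a[80:340,60:460],b[80:340,80:480]]),None,fx=1,fy=1))
E
```

```text
[-0.4  0.9 -1.8]
21.3917 [ 0.4 -0.5 -1.1] 6.655456060600036 [ 0.50070672 -0.07272359  0.19099767]
scene 3317 1963 slope x,y,z0 [-0.001 -0.002  0.165] all [ 0.584 -0.007  0.206  0.142  4.976] plane pts [ 0.576 -0.007  0.165  0.113  5.086]
top 3758 2266 slope x,y,z0 [-0.     0.     0.166] all [ 5.820e-01 -5.000e-03  2.040e-01  1.430e-01  5.078e+00] plane pts [ 5.830e-01 -5.000e-03  1.740e-01  1.140e-01  5.057e+00]
scene 1853
 bar 121 [ 0.5381 -0.3072  0.2612]
top 3383
 bar 183 [ 0.5308 -0.3009  0.2628]
```

View pics/end.png

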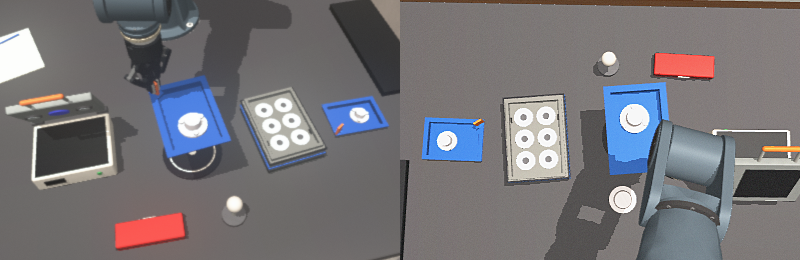

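The tray is level (slope under 0.002) and its centre is at (0.583,-0.006), over the turntable. The grey tray, gauge, case and casting look unmoved, and the head is still raised.

```bash
python3 -c "
from bench import manip as m
print(abs(m.current_joint_vel()).max(),m.current_time()); m.sign_off()"
```

```text
0.001037816787922037 21.5917
the job is handed in; nothing more can be done
```

The job is done and handed in at 21.6 s of the 64 s limit. The scan head is up, and the gripper is holding the blue tray level over the turntable.

- **Scan head:** I raised it by the orange bar and let go. The two cameras put it at 61.7° and 58.5° from closed, averaging about 60°. They disagree by about 3° because each saw a different face of the head. The bar had not moved when I checked again at the end.
- **Peel:** I tipped the blue tray about its far corner by 0.36 rad. The wrist force stayed below about 4 N, and in the pictures the grey tray stayed flat in place.
- **Final hold:** The tray slopes less than 0.002. Its middle is within about 2 mm of the turntable's middle and about 17.4 cm above the bench. Joint speed was about 0.001 rad/s.
- **Bystanders:** The ball gauge, red case and loose casting look unmoved in the last pictures. I judged that by eye and did not re-measure them.

The highest wrist force I read, about 19 N, came while raising the head. My hinge estimate was a few millimetres off.

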